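# Slide the tall capacitor into the test corner and press the test button

### The job

Push the tall capacitor gently, low down on its body, so that it slides standing upright across the desk into the black enclosure corner and rests against both copper-faced walls; never lift, squeeze or tip it. Only once it is home there, press the red test button fully down and let it come up again, then leave everything standing; do not disturb the transformer, the resistors or the toggle.

Things in the scene. Friction and masses are not known exactly. Their poses are not given: they have to be found in the camera images.
- capacitor: tall loose can capacitor standing on the desk: plain upright cylinder of bare aluminium with a blue band, 46 mm diameter, 145 mm tall, about 0.2 to 0.4 kg, black top with two brass terminals. Origin at the centre of its underside, z up. It slides on the desk when pushed near its foot and topples when pushed high; a pointing-down gripper's body would meet its tall side before low fingertips do, so a tool leaning back helps
- shield_corner: fixed matte black enclosure corner: two upright walls at a right angle, each 80 mm long, 50 mm high and 4 mm thick, copper strips on the inner faces. Origin at the inner vertex at desk level. Its +x axis runs along the inner face of one wall and its +y axis along the inner face of the other, so the open side faces along (+1,+1), which looks roughly towards the robot. Home: capacitor axis 23 mm from both inner faces, i.e. at (23, 23) mm in this frame
- test_button_top (a point): centre of the top face of the red push button (28 mm diameter), which points up; it stands in a black housing on the top of the steel test box
- test_button (a joint): travel of the red button in m: 0 up, 0.006 fully down (counts as pressed from 0.0045); spring return, about 5 N when fully down
- tester: fixed steel test box, 75 x 75 x 40 mm high, origin at the centre of its underside; it carries the red button in the middle of its top; it stands left or right of the corner
- transformer: iron output transformer with copper winding, about 52 x 75 x 69 mm high, loose but heavy (1.4 kg), origin at the centre of its underside; leave alone. It stands on the other side from the test box
- resistor_a: cream ceramic resistor block lying on the desk, 14 x 60 x 13 mm (plus thin 12 mm leads at the ends along its y), loose, origin at the centre of its underside; leave alone
- resistor_b: a second one, alike; leave alone
- toggle_plate: fixed chrome plate 45 x 70 x 4 mm with a small toggle standing to about 35 mm, beyond the work; origin at the centre of its underside; leave alone
- toggle (a joint): angle of that toggle in rad, 0 as found (leaning along the plate's -x), up to 0.85
There are look-alikes about, which are no part of the job. Of the things that look like the capacitor, the smaller one is meant.

How it is judged (in metres and radians):
On the way, in this order (a step that is already met when the one before it is completed fails the run):
1. the capacitor stands home in the corner against both walls (x of capacitor in the frame of shield_corner between 0.015 and 0.027 m and y of capacitor in the frame of shield_corner between 0.015 and 0.027 m and angle between capacitor's own z axis and vertical below 0.06 rad), for 0.2 s.
2. the red button is pressed down (value of joint test_button above 0.0045 m), for 0.05 s.
At the end, for the whole second after the job is handed in: the capacitor stands upright (within 3.5 degrees) and still on the desk in the corner, no more than 4 mm short of either wall, and the red button has been pressed after that and is up again (all of step 1 and height (world z) of capacitor below 0.005 m and linear speed of capacitor below 0.02 m/s and value of joint test_button below 0.002 m); the robot touches nothing.
It fails at once if the capacitor is tipped by more than 0.2 rad or lifted off the desk (angle between capacitor's own z axis and vertical above 0.2 rad or height (world z) of capacitor above 0.008 m).
It fails at once if the capacitor is squeezed or shoved with more than 20 N (contact force between the fingers and capacitor above 20 N).
It fails at once if the capacitor is pushed on its upper half (contact force between the fingers and capacitor above 0.3 N and height (world z) of the grasp point above 0.085 m).
It fails at once if the button is pressed while the capacitor is not home (value of joint test_button above 0.003 m and (x of capacitor in the frame of shield_corner above 0.027 m or y of capacitor in the frame of shield_corner above 0.027 m)).
It fails at once if the transformer, a resistor (10 mm) or the toggle is moved (distance of any of transformer, resistor_a, resistor_b from where it was at the start of the episode above 0.01 m or value of joint toggle above 0.25 rad).
It also fails if it takes over 53 s, if anything falls off the work surface, if the arm or the gripper's body presses on something with over 40 N, if the wrist force passes 120 N, or if a joint passes its speed limit or range.

### The arm

A 7-joint arm with a two-finger parallel gripper is mounted at the origin on the work surface. World frame = base frame: x ahead of the robot, y to its left, z up, the work surface at z = 0. Lengths are in m, angles in degrees, forces in N, time in s.
With the tool pointing down it reaches from about 0.35 to 0.775 m from the base axis. Payload 3.1 kg.
Tool frame: the origin (TCP) lies on the centre line of the jaws, within the pads' length; the fingertips stand 17 mm ahead of it and the grasp point (between the pads) lies 2 mm behind it (robot.tip_reach is the distance from the TCP to the fingertips, in m); z points along the fingers, y is the direction in which the jaws open and shut (so a half turn about z gives the same grasp; the last joint's range is limited). The gripper opens to 85 mm and grips with 20 to 120 N. Pads are 22 mm wide; open, the fingers measure 114 mm over their backs; the gripper's body (76 mm by 85 mm) begins 54 mm behind the grasp point. The pads swing forward as they close: fully open they stand 13 mm farther back than shut.
Start: joints at [63.501, 17.813, 0.802, 86.603, -0.252, 75.585, -1.558], TCP at [0.225, -0.502, 0.248] pointing down, gripper open.
Joint ranges: [-154.91, 154.91], [-16.99, 109.72], [-72.82, 74.43], [7.12, 147.25], [-82.49, 262.49], [11.32, 116.49], [-174.64, 174.64]. Speed limits (degrees/s): [159.86, 159.86, 180, 180, 180, 180, 180].

### API

Orientations are given as [roll, pitch, yaw] about the fixed x, y, z axes, in that order (R = Rz(yaw) Ry(pitch) Rx(roll)).
In Python, from station import robot, fingers, vision, workorder, recognise gives the robot as it stands. Calls block until the motion is done:
- robot.move_to(position, orientation): joint-space move of the TCP to a pose.
- robot.line_to(position, orientation=None, velocity=0.15, f_stop=None): straight line of the TCP; orientation=None keeps the orientation; velocity is the mean speed in m/s. With f_stop (N) it stops when the force on the tool has changed by that much, and returns True; else False.
- robot.move_j(angles): joint-space move.
- fingers.gripper_to(opening, force=None): opening from 0.0 (shut) to 1.0 (fully open); force is the grip in N (None keeps the last); returns when the fingers have stopped.
- robot.pause(seconds).
- robot.inverse_kinematics(position, orientation): joint angles nearest the present ones, or None.
- vision.grab_frame(name): name is "side" or "top" or "wrist"; returns the picture (400x640x3 uint8, red, green, blue); there is no depth.
- vision.calibration(name): a dict with "mtx" (3x3 intrinsics, pixels), "k1" (the pictures are not rectified: a ray, as slopes to the right and down, at radius r is drawn at 1 + k1 r^2 times it, then the intrinsics apply), "extrinsics" (4x4, takes a point from world to camera coordinates); the wrist camera has in their place "T_tool_cam" (4x4, takes a point from camera to tool coordinates, whose origin is the TCP and whose axes are the flange's). Camera axes: x right, y up, looking along -z (the intrinsics and any distortion apply to the point x, -y, -z); pixel columns grow to the right and rows downward; lengths in m; the calibration is good to about 2 mm. A picture is of the moment at which its call begins: read the wrist's pose just before it. calibration takes no time and is no camera call.
A pose or a line that the arm cannot do raises robot.PlanningError and nothing moves.
- workorder.close_job(): hands the job in, once; it reports no verdict.
Trained networks look in the newest picture that a camera, given by its name, has taken for a name from the list of things; names that differ only in an ending like _2 or _b are one class to them, and where a whole thing is asked for, a point or a joint stands for the part that bears it (a point fixed in the world has none). Each returns a list of dicts, best first, with "p" (0 to 1); they miss things now and then, are a little off and sometimes report something else, mostly with a low value. They report only what shows in the picture. A call takes as long as a camera call. They do not tell look-alikes from the thing itself.
- recognise(label, camera): "rect" ([centre column, centre row, width, height] in pixels, round what is visible of it).
Readings, each from a call of its own:
- robot.current_time_s(): time.
- robot.current_joint_positions(): joint angles.
- robot.current_dq(): joint speeds.
- robot.current_joint_torque(): joint torques, N m.
- robot.current_tool_pos(): TCP position.
- robot.current_eef_rot(): TCP orientation.
- robot.current_contact_force(): force on the tool from outside, world axes, zero at the start.
- robot.current_torque(): the same for the moment, N m.
- robot.current_finger_gap(): opening from 0.0 (shut) to 1.0 (fully open).
Only numpy, scipy, OpenCV 4.12 (cv2) and the standard library are available. Lean on these libraries where they do the work, as an engineer would, in place of code of your own. Each camera call takes 0.05 s, during which the arm holds its last target. There are 200 camera calls.

## Working session

There is one attempt and no reset: what is moved stays moved. The work goes in short steps, each a Python script; the robot and the scene stay as the last script left them, time stands still between calls to the robot, and variables do not carry over. Pictures are saved under pics/ and viewed, about 8 in all and at most 12, crops included, and the job is handed in when it is done.

```bash
mkdir -p pics; ls; cat > h.py <<'E'
import numpy as np, cv2, json
from station import robot, fingers, vision, workorder, recognise
def grab(cam,name):
    im=vision.grab_frame(cam); cv2.imwrite(f'pics/{name}.png',im[:,:,::-1]); return im
def cal(cam):
    c=vision.calibration(cam); return np.array(c['mtx']),c['k1'],c
def ext(cam,T_tool=None):
    K,k,c=cal(cam)
    if 'extrinsics' in c: return np.array(c['extrinsics'])
    return np.linalg.inv(T_tool@np.array(c['T_tool_cam']))
def proj(P,cam,E=None):
    K,k,c=cal(cam); E=ext(cam) if E is None else E
    P=np.atleast_2d(P); p=P@E[:3,:3].T+E[:3,3]
    s=np.c_[p[:,0],-p[:,1]]/-p[:,2:]
    s=s*(1+k*(s**2).sum(1,keepdims=True))
    return s@K[:2,:2].T+K[:2,2]
def ray(uv,cam,E=None):
    K,k,c=cal(cam); E=ext(cam) if E is None else E
    d=np.linalg.inv(K)@[uv[0],uv[1],1]; d=d[:2]; s=d.copy()
    for _ in range(30): s=d/(1+k*(s@s))
    v=E[:3,:3].T@np.array([s[0],-s[1],-1.]); o=-E[:3,:3].T@E[:3,3]
    return o,v/np.linalg.norm(v)
def onz(uv,z,cam,E=None):
    o,v=ray(uv,cam,E); return o+v*(z-o[2])/v[2]
E
python3 - <<'E'
from h import *
for c in ('top','side'):
    grab(c,c+'0')
    print(c,'campos',ray((320,200),c)[0].round(3))
    for l in ('capacitor','shield_corner','test_button_top','tester','transformer','resistor_a','toggle_plate'):
        print(l,[(np.round(d['rect']).astype(int).tolist(),round(d['p'],2)) for d in recognise(l,c)])
E
```

```text
pics
top campos [ 0.379 -0.017  1.102]
capacitor [([348, 220, 30, 38], 0.86), ([304, 213, 21, 31], 0.82)]
shield_corner [([315, 173, 44, 32], 0.82)]
test_button_top []
tester [([189, 228, 37, 35], 0.6)]
transformer [([423, 234, 37, 22], 0.93)]
resistor_a [([212, 266, 24, 18], 0.71), ([400, 278, 22, 18], 0.65)]
toggle_plate [([249, 161, 33, 22], 0.8)]
side campos [0.155 0.497 0.797]
capacitor [([320, 217, 25, 66], 0.92), ([358, 181, 37, 85], 0.63)]
shield_corner [([292, 204, 39, 43], 0.87)]
test_button_top [([224, 328, 19, 18], 0.64)]
tester [([225, 341, 59, 54], 0.87), ([223, 329, 18, 15], 0.44)]
transformer [([411, 161, 31, 40], 0.77)]
resistor_a [([294, 351, 29, 21], 0.56), ([439, 203, 30, 14], 0.48)]
toggle_plate [([212, 242, 30, 26], 0.82), ([321, 214, 27, 64], 0.25)]
```

```bash
python3 - <<'E'
import cv2
t=cv2.imread('pics/top0.png');s=cv2.imread('pics/side0.png')
a=cv2.resize(t[130:310,160:460],(800,480),interpolation=3)
b=cv2.resize(s[130:380,190:470],(672,600),interpolation=3)
cv2.imwrite('pics/t1.png',a);cv2.imwrite('pics/s1.png',b)
E
```

```text
(no output)
```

View pics/t1.png

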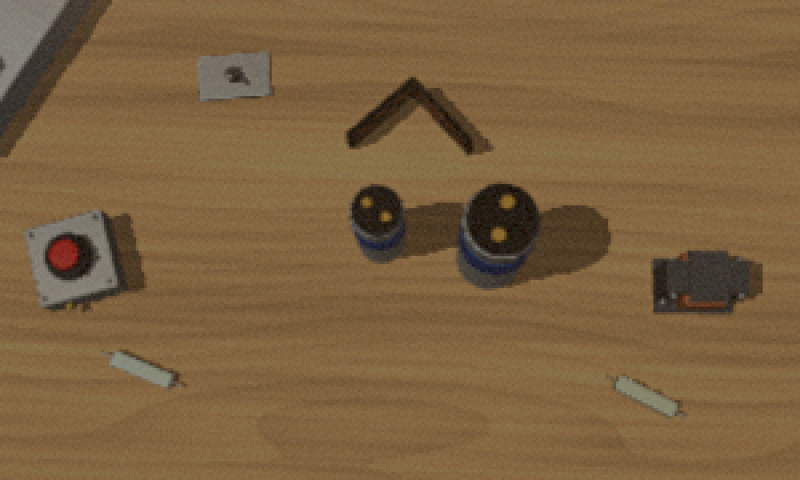

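View pics/s1.png

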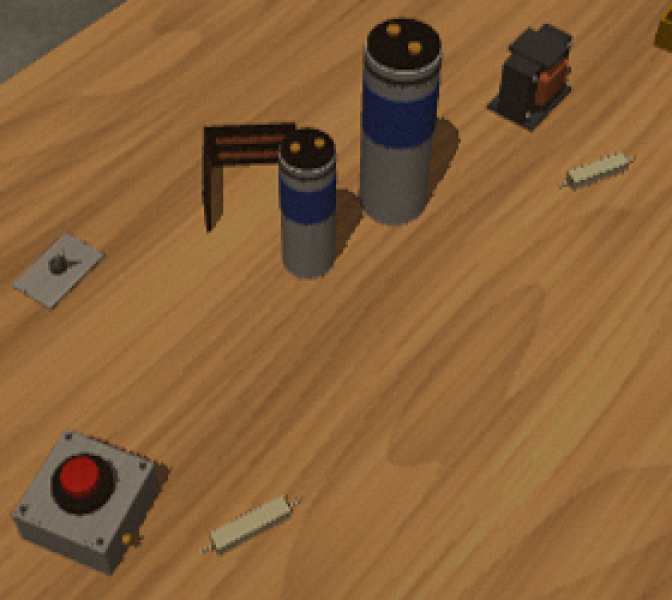

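The top view has two cans: the small one at about (302,209) and a larger look-alike at (348,215). By the description the small one is meant. The corner apex is at about (314,160), the button at (184,225), the transformer at (423,234), the resistors at (213,268) and (402,278), and the toggle at (248,158). The side view agrees.

```bash
cat > fit.py <<'E'
from h import *
from scipy.optimize import least_squares
t=lambda u,v:(160+u*300/800,130+v*180/480)
s=lambda u,v:(190+u*280/672,130+v*250/600)
E
python3 - <<'E'
from fit import *
print('cap top(T)',onz(t(378,210),.145,'top'),'(S)',onz(s(308,149),.145,'side'))
print('big top(T) z.2',onz(t(503,220),.2,'top'),'(S)',onz(s(403,43),.2,'side'))
print('button z.055',onz(t(65,255),.055,'top'),onz(s(82,475),.055,'side'))
# two-view triangulation
def tri(a,b):
    o1,v1=ray(a,'top');o2,v2=ray(b,'side')
    A=np.c_[v1,-v2];x=np.linalg.lstsq(A,o2-o1,rcond=None)[0]
    p,q=o1+x[0]*v1,o2+x[1]*v2;return ((p+q)/2).round(4),round(np.linalg.norm(p-q),4)
print('tri cap',tri(t(378,210),s(308,149)),'big',tri(t(503,220),s(403,43)),'but',tri(t(64,253),s(82,472)))
for n,p in dict(apex=(412,78),L=(352,140),R=(470,148)).items(): print(n,onz(t(*p),.05,'top'))
for n,p in dict(apex=(205,127),L=(211,188),R=(296,123)).items(): print('S',n,onz(s(*p),.05,'side'))
print('resA',onz(t(143,369),.007,'top'),'resB',onz(t(647,396),.007,'top'),'tog',onz(t(235,76),.004,'top'),'trans',onz(t(708,280),.06,'top'))
print('slab corner', onz(t(10,150),.0,'top'),onz(t(100,0),.0,'top'))
print(robot.current_tool_pos(),robot.current_eef_rot(),robot.current_time_s())
E
```

```text
cap top(T) [0.56985092 0.02360674 0.145     ] (S) [0.56449221 0.02814834 0.145     ]
big top(T) z.2 [ 0.55429406 -0.07628146  0.2       ] (S) [ 0.5481751  -0.06728913  0.2       ]
button z.055 [0.53624639 0.31016329 0.055     ] [0.53507889 0.30718783 0.055     ]
tri cap (array([0.5702, 0.0233, 0.1377]), np.float64(0.0024)) big (array([ 0.5558, -0.0773,  0.1892]), np.float64(0.0012)) but (array([0.5354, 0.3081, 0.0613]), np.float64(0.0039))
apex [0.71521733 0.00123844 0.05      ]
L [0.65365075 0.05433036 0.05      ]
R [ 0.64977511 -0.05445578  0.05      ]
S apex [ 7.13667315e-01 -3.21786887e-04  5.00000000e-02]
S L [0.65768748 0.04982869 0.05      ]
S R [ 0.65390346 -0.05794515  0.05      ]
resA [0.43928485 0.24166487 0.007     ] resB [ 0.4308653 -0.225617   0.007    ] tog [0.72640356 0.17483024 0.004     ] trans [ 0.53293239 -0.27073479  0.06      ]
slab corner [0.64597561 0.39253181 0.        ] [0.80356185 0.31778591 0.        ]
[ 0.22472081 -0.50204054  0.24834733] [1.79992127e+02 1.03656461e-03 2.41151955e+01] 0.8
```

```bash
cat >> h.py <<'E'
from scipy.spatial.transform import Rotation as Rot
def ori(phi,a,flip=False):
    p,a=np.radians([phi,a]); z=np.array([np.cos(a)*np.cos(p),np.cos(a)*np.sin(p),-np.sin(a)])
    y=np.array([-np.sin(p),np.cos(p),0])*(-1 if flip else 1)
    return Rot.from_matrix(np.c_[np.cross(y,z),y,z]).as_euler('xyz',degrees=True),z
def Ttool():
    T=np.eye(4);T[:3,:3]=Rot.from_euler('xyz',robot.current_eef_rot(),degrees=True).as_matrix();T[:3,3]=robot.current_tool_pos();return T
CAP=np.array([.567,.026]); HOME=np.array([.6765,.001])
def tcp_for(tipxy,tipz,z): return np.r_[tipxy,tipz]-robot.tip_reach*z
E
python3 - <<'E'
from h import *
d=HOME-CAP; phi=np.degrees(np.arctan2(d[1],d[0])); print(phi,robot.tip_reach)
u=d/np.linalg.norm(d)
for a in (45,):
  for fl in (0,1):
    o,z=ori(phi,a,fl)
    for nm,xy,h in (('hi',CAP-.15*u,.22),('pre',CAP-.075*u,.016),('end',HOME-.02*u,.016)):
        q=robot.inverse_kinematics(tcp_for(xy,h,z),o); print(a,fl,nm,None if q is None else np.round(q,0))
o,z=ori(phi,45,0)
if robot.inverse_kinematics(tcp_for(CAP-.15*u,.22,z),o) is None: o,z=ori(phi,45,1)
robot.move_to(tcp_for(CAP-.15*u,.22,z),o)
E2=ext('wrist',Ttool()); grab('wrist','w1')
print(robot.current_tool_pos(),robot.current_time_s(),ray((320,200),'wrist',E2))
for l in ('capacitor','shield_corner'): print(l,recognise(l,'wrist'))
np.save('E2.npy',E2)
print(proj([[*CAP,0],[*CAP,.145],[*HOME,0],[.709,.0005,0]],'wrist',E2).round())
E
```

```text
-12.860793059094533 0.017
45 0 hi None
45 0 pre [ 26.  41. -62. 145. 120.  65. -51.]
45 0 end [ -1.  31. -12. 125. 131.  29. -58.]
45 1 hi None
45 1 pre [ 10.  29. -41. 145. 123.  52. 118.]
45 1 end [  5.  32. -20. 125. 128.  32. 128.]Traceback (most recent call last):
  File "<stdin>", line 11, in <module>
station.PlanningError: the arm cannot take that pose within its joint ranges
```

```bash
python3 - <<'E'
from h import *
d=HOME-CAP; u=d/np.linalg.norm(d)
for a in (40,50,60,70):
  for phi in (-13,-25):
   for fl in (0,1):
    o,z=ori(phi,a,fl); r=[]
    for xy,h in ((CAP-.12*u,.22),(CAP-.075*u,.1),(CAP-.075*u,.016),(HOME-.02*u,.016)):
        q=robot.inverse_kinematics(tcp_for(xy,h,z),o); r.append(None if q is None else np.round(q).astype(int).tolist())
    print(a,phi,fl,*r)
E
```

```text
40 -13 0 [-12, -15, -21, 141, 65, 32, -9] [27, 19, -62, 145, 111, 51, -51] None [-18, 33, 6, 129, 147, 32, -81]
40 -13 1 [-51, -16, 11, 142, 72, 43, 166] [-30, 9, 1, 147, 117, 35, 118] None [21, 41, -41, 127, 132, 50, 132]
40 -25 0 [17, -11, -54, 135, 59, 41, -16] [-28, 13, -10, 141, 94, 45, -55] [-10, 33, -31, 142, 109, 61, -72] [15, 43, -43, 123, 117, 60, -48]
40 -25 1 [-92, -13, 42, 138, 70, 62, 153] [-57, 14, 22, 142, 94, 38, 124] [-10, 33, -31, 142, 109, 61, 108] [-20, 35, 1, 124, 117, 37, 115]
50 -13 0 [-4, -14, -21, 134, 36, 32, 25] [38, 14, -65, 138, 91, 35, -26] [29, 36, -62, 142, 113, 54, -44] [32, 44, -55, 121, 111, 46, -22]
50 -13 1 [-4, -14, -21, 134, 36, 32, -155] [-63, 5, 43, 141, 88, 18, 153] [-5, 21, -20, 143, 120, 34, 120] [-10, 29, 1, 122, 122, 17, 129]
50 -25 0 [32, -15, -56, 129, 31, 37, 17] [30, 21, -68, 134, 84, 53, -33] [-12, 23, -20, 138, 99, 40, -56] [-5, 32, -13, 118, 96, 31, -36]
50 -25 1 [30, -14, -55, 129, 32, 37, -164] [25, 18, -62, 134, 82, 49, 147] [-49, 23, 22, 140, 103, 24, 116] [-33, 32, 22, 119, 93, 14, 139]
60 -13 0 [16, -12, -32, 125, 13, 39, 51
[... 352 characters left out ...]
10, 81, 44, -9]
60 -25 1 [36, -11, -55, 122, 17, 44, -145] [-82, 14, 67, 131, 19, 22, -149] [28, 33, -62, 131, 87, 51, 149] [-22, 31, 14, 112, 37, 17, -161]
70 -13 0 [16, -6, -30, 117, 8, 50, 59] [33, 14, -52, 122, 35, 37, 34] [28, 25, -49, 127, 61, 32, 10] [29, 41, -49, 103, 60, 43, 25]
70 -13 1 [53, -10, -61, 117, -1, 50, -111] [26, 12, -44, 122, 31, 35, -142] [-8, 17, -6, 128, 33, 20, -146] [3, 31, -11, 104, 26, 28, -130]
70 -25 0 [21, -4, -38, 115, 14, 54, 40] [33, 17, -58, 120, 44, 44, 13] [31, 31, -58, 125, 67, 44, -8] [27, 43, -51, 101, 64, 49, 10]
70 -25 1 [56, -7, -69, 115, 7, 52, -132] [27, 15, -49, 120, 40, 42, -163] [-2, 19, -17, 126, 44, 28, -171] [-3, 32, -6, 103, 28, 31, -145]
```

```bash
python3 - <<'E'
from h import *
o,z=ori(-25,89.9,0)
robot.move_to([.40,.10,.27],o)
print(robot.current_joint_positions(),robot.current_time_s())
o,z=ori(-25,50,0); u=np.array([np.cos(np.radians(-25)),np.sin(np.radians(-25))])
for xy,h in ((CAP-.11*u,.15),(CAP-.09*u,.1),(CAP-.07*u,.016),(HOME-.02*u,.016)):
    q=robot.inverse_kinematics(tcp_for(xy,h,z),o); print(None if q is None else np.round(q).astype(int))
robot.move_to(tcp_for(CAP-.11*u,.15,z),o)
fingers.gripper_to(.28)
E2=ext('wrist',Ttool()); grab('wrist','w1'); np.save('E2.npy',E2)
print(robot.current_tool_pos(),robot.current_joint_positions(),robot.current_time_s(),ray((320,200),'wrist',E2))
for l in ('capacitor','shield_corner'): print(l,recognise(l,'wrist'))
print(proj([[*CAP,0],[*CAP,.145],[*HOME,0],[.709,.0005,0]],'wrist',E2).round())
E
```

```text
[ 23.89190698   2.68221495 -41.2592486  102.48260372   1.90363188
  75.44755275  47.01551882] 3.0417
[-38   1   1 134  60  41 -17]
[ 23  19 -64 134  81  52 -35]
[ -3  26 -33 136  98  46 -53]
[-18  31   3 118  93  24 -38]
[0.45739856 0.07705759 0.16301603] [-37.91559141   1.06983947   0.81192892 133.55314519  59.52926794
  41.21824146 -17.33346285] 4.825 (array([0.33253293, 0.1353648 , 0.21135024]), array([ 0.76533914, -0.35284279, -0.53829171]))
capacitor [{'rect': [224.5, 266.4, 74.0, 200.1], 'p': 0.81}, {'rect': [321.6, 228.8, 52.8, 149.9], 'p': 0.71}, {'rect': [469.5, 205.2, 64.7, 36.7], 'p': 0.66}]
shield_corner [{'rect': [334.8, 223.2, 84.1, 50.2], 'p': 0.89}]
[[319. 165.]
 [319. 297.]
 [335. 214.]
 [343. 224.]]
```

View pics/w1.png

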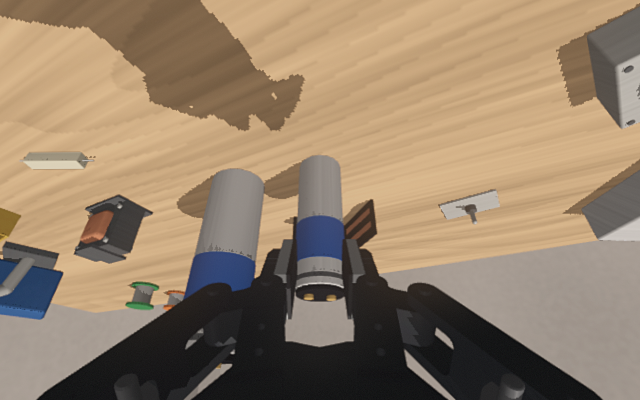

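The wrist picture is upside down. The small can is straight ahead between the fingers, with its base at (319,157) against a predicted (319,165). The large look-alike is at (225,266) and the corner is behind, at (350,220). The choice and the position are confirmed, so next I go low and push.

```bash
python3 - <<'E'
from h import *
o,z=ori(-25,50,0); u=np.array([np.cos(np.radians(-25)),np.sin(np.radians(-25))])
robot.line_to(tcp_for(CAP-.09*u,.06,z),o,velocity=.15)
robot.line_to(tcp_for(CAP-.075*u,.017,z),o,velocity=.08)
print('low',robot.current_tool_pos(),robot.current_contact_force(),robot.current_joint_positions().round())
hit=robot.line_to(tcp_for(CAP-.022*u,.017,z),o,velocity=.05,f_stop=5)
print(hit,robot.current_tool_pos(),robot.current_contact_force())
f=CAP+.5*(HOME-CAP)-.022*u
hit=robot.line_to(tcp_for(f,.017,z),o,velocity=.04,f_stop=6)
print(hit,robot.current_tool_pos(),robot.current_contact_force(),robot.current_time_s())
s=grab('side','s2');w=grab('top','t2')
cv2.imwrite('pics/m2.png',np.hstack([cv2.resize(s[150:290,230:410],(400,311),interpolation=3),cv2.resize(w[140:280,230:410],(400,311),interpolation=3)])[:,:,::-1])
E
```

```text
low [0.48946989 0.0626466  0.03067933] [-0.09220598 -0.67048485 -0.64808538] [-36.  22.   5. 137.  97.  31. -58.]
False [0.53695138 0.040235   0.02993829] [-1.54688925  0.74636882  0.52914116]
False [0.59186006 0.02736787 0.03010255] [-0.36022561  1.14785326  0.50225663] 9.1667
```

View pics/m2.png

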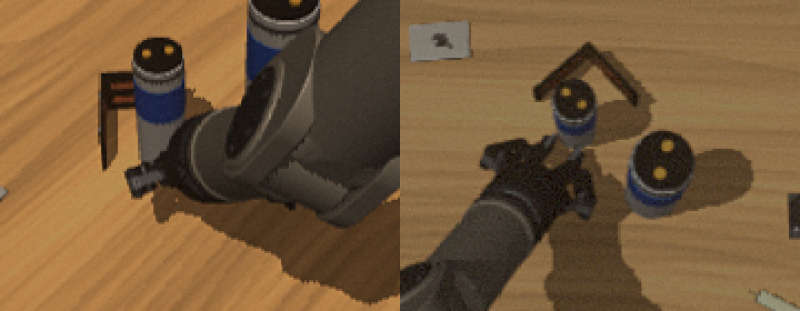

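The can stands upright in the finger cradle, with its top at about (309,184) in the top view. The gripper is clear of the big can. I push on into the corner.

```bash
python3 - <<'E'
from h import *
o,z=ori(-25,50,0); u=np.array([np.cos(np.radians(-25)),np.sin(np.radians(-25))])
p=onz((308.75,183.7),.145,'top')[:2]; tip=(robot.current_tool_pos()+.017*z)[:2]
print('cap now',p,'offset along/across',(p-tip)@u,(p-tip)@[-u[1],u[0]])
f=HOME-.013*u
hit=robot.line_to(tcp_for(f,.017,z),o,velocity=.03,f_stop=6)
print(hit,robot.current_tool_pos(),'tip',(robot.current_tool_pos()+.017*z)[:2],robot.current_contact_force(),robot.current_time_s())
s=grab('side','s3');w=grab('top','t3')
cv2.imwrite('pics/m3.png',np.hstack([cv2.resize(s[160:260,260:360],(400,400),interpolation=3),cv2.resize(w[140:240,270:370],(400,400),interpolation=3)])[:,:,::-1])
E
```

```text
cap now [0.62735897 0.01036841] offset along/across 0.028475148416602678 -0.0004019855205479685
True [0.64279946 0.01431815 0.02889995] tip [0.65270304 0.00970004] [-1.61169609  0.07526148  0.72425018] 10.8583
```

View pics/m3.png

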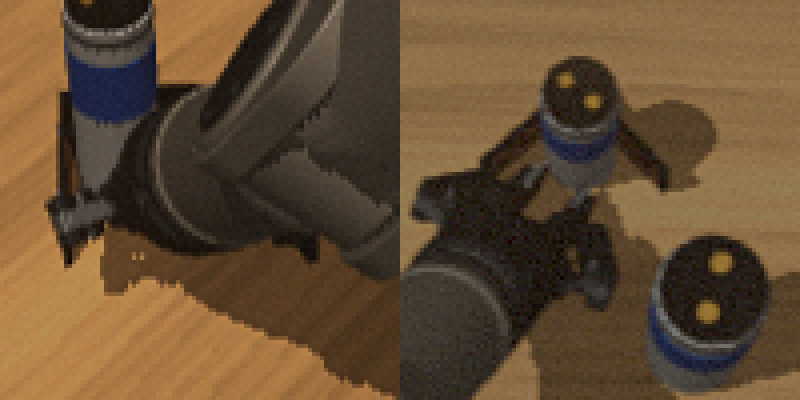

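```bash
python3 - <<'E'
from h import *
o,z=ori(-25,50,0); u=np.array([np.cos(np.radians(-25)),np.sin(np.radians(-25))])
for d in ([1,0],[.8,-.6],[.8,.6],[1,0]):
    p0=robot.current_tool_pos(); 
    hit=robot.line_to(p0+np.r_[np.array(d)*.008,0],velocity=.02,f_stop=6)
    p=robot.current_tool_pos(); print(d,hit,((p-p0)*1e3).round(1),'cap est',((p+.017*z)[:2]+.0285*u).round(4),robot.current_contact_force().round(1))
print(robot.current_time_s())
# back off along the opening of the cradle
p0=robot.current_tool_pos(); robot.line_to(p0+np.r_[-u*.06,.0],velocity=.08)
robot.line_to(robot.current_tool_pos()+np.r_[-u*.04,.12],velocity=.2)
robot.pause(.1)
s=grab('side','s4');w=grab('top','t4');E2=ext('wrist',Ttool());x=grab('wrist','w4');np.save('E4.npy',E2)
cv2.imwrite('pics/m4.png',np.hstack([cv2.resize(s[160:260,260:360],(400,400),interpolation=3),cv2.resize(w[140:240,270:370],(400,400),interpolation=3)])[:,:,::-1])
print(robot.current_tool_pos(),robot.current_time_s())
E
```

```text
[1, 0] True [ 0.3  0.  -1.4] cap est [ 0.6785 -0.0023] [-1.4  0.7  1. ]
[0.8, -0.6] True [ 0.  -0.2 -1.5] cap est [ 0.6785 -0.0025] [-1.4 -0.4  0.8]
[0.8, 0.6] True [ 0.2  0.5 -1.3] cap est [ 0.6787 -0.002 ] [-1.2  0.4  1.4]
[1, 0] True [ 0.1 -0.1 -1.4] cap est [ 0.6788 -0.0021] [-0.9  0.2  0.9]
12.0
[0.5525429 0.055896  0.142055 ] 13.9333
```

View pics/m4.png

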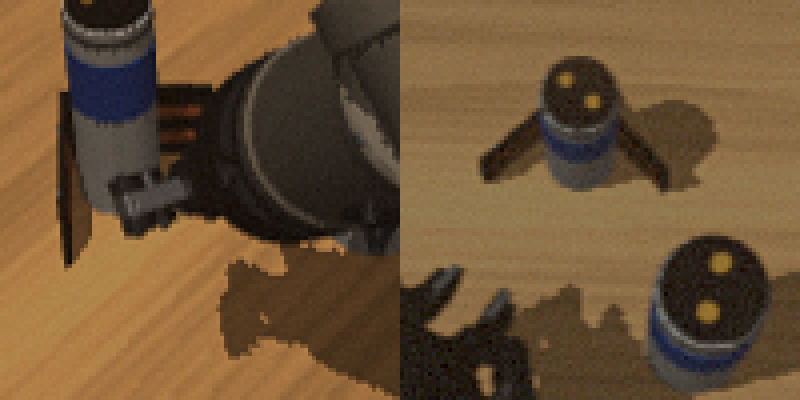

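View pics/w4.png

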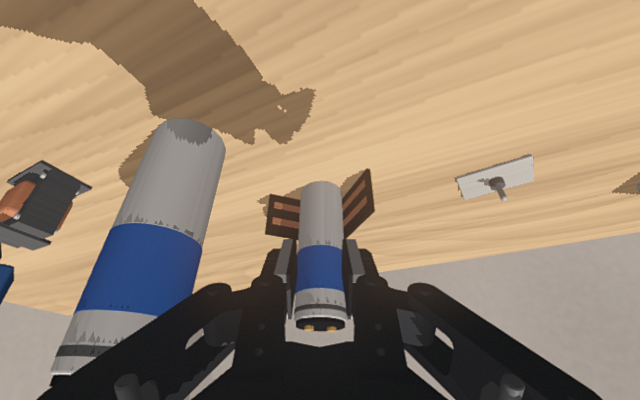

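```bash
python3 - <<'E'
from h import *
from scipy.optimize import least_squares
E4=np.load('E4.npy')
t=lambda u,v:(270+(u-400)/4,140+v/4)
# corner: (x,y,theta) fitted from wall end tops (t), ends on desk/top (wrist); local coordinates
obs=[('top',t(482,160),(80,-2,50),0),('top',t(668,168),(-2,80,50),1),('top',(160+412*.375,130+78*.375),(-4,-4,50),2),
('wrist',(273,194),(80,0,0),1),('wrist',(370,169),(80,0,0),0),('wrist',(372,212),(80,-2,50),0),('wrist',(267,236),(80,-2,50),1)]
def loc(o):
    a,b,c=o[2]
    if o[0]=='top': return (a,b,c)
    return (a,b,c) if o[3]==0 else (b,a,c)
for flip in (0,1):
  def pts(p):
    R=Rot.from_euler('z',p[2]).as_matrix(); L=np.array([loc(o) for o in obs])/1e3
    if flip: L[:,[0,1]]=L[:,[1,0]]
    return L@R.T+[p[0],p[1],0]
  def res(p):
    P=pts(p); return np.ravel([proj(q,o[0],E4 if o[0]=='wrist' else None)[0]-o[1] for q,o in zip(P,obs)])
  r=least_squares(res,[.709,0,np.radians(-135 if flip else 135)],loss='soft_l1')
  R=Rot.from_euler('z',r.x[2]).as_matrix()[:2,:2]
  print(flip,r.x[:2],np.degrees(r.x[2]),'home',r.x[:2]+R@[.023,.023],'res',res(r.x).reshape(-1,2).round(1).tolist())
  for n,c in (('tactile',[.6788,-.0021]),('top img',onz(t(580,87),.145,'top')[:2]),('wrist foot',onz((320,182),0,'wrist',E4)[:2]+.023*np.array([.9,-.43]))):
    print(n,np.round(c,4),'in corner mm',(R.T@(np.array(c)-r.x[:2])*1e3).round(1))
E
```

```text
0 [0.71559466 0.00157607] 134.54610382196665 home [0.68306877 0.00183374] res [[-0.7, -0.4], [-0.0, -0.5], [-0.0, -2.3], [-1.0, 0.6], [-2.7, -0.0], [1.6, -0.5], [0.1, -1.6]]
tactile [ 0.6788 -0.0021] in corner mm [23.2 28.8]
top img [ 0.679  -0.0018] in corner mm [23.3 28.4]
wrist foot [ 0.6803 -0.0042] in corner mm [20.6 29.2]
1 [0.60522821 0.00093343] -44.62967693401886 home [0.63775444 0.00114366] res [[-0.4, -0.1], [0.3, -0.8], [-1.6, 45.5], [0.2, 2.3], [-2.9, 1.3], [0.6, -0.8], [-0.1, -1.2]]
tactile [ 0.6788 -0.0021] in corner mm [54.5 49.5]
top img [ 0.679  -0.0018] in corner mm [54.4 49.9]
wrist foot [ 0.6803 -0.0042] in corner mm [57.  49.1]
```

```bash
python3 - <<'E'
import cv2
w=cv2.imread('pics/w4.png')[150:270,250:390][::-1,::-1]
cv2.imwrite('pics/w4c.png',cv2.convertScaleAbs(cv2.resize(w,(700,600),interpolation=cv2.INTER_CUBIC),alpha=1.3))
E
```

```text
(no output)
```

View pics/w4c.png

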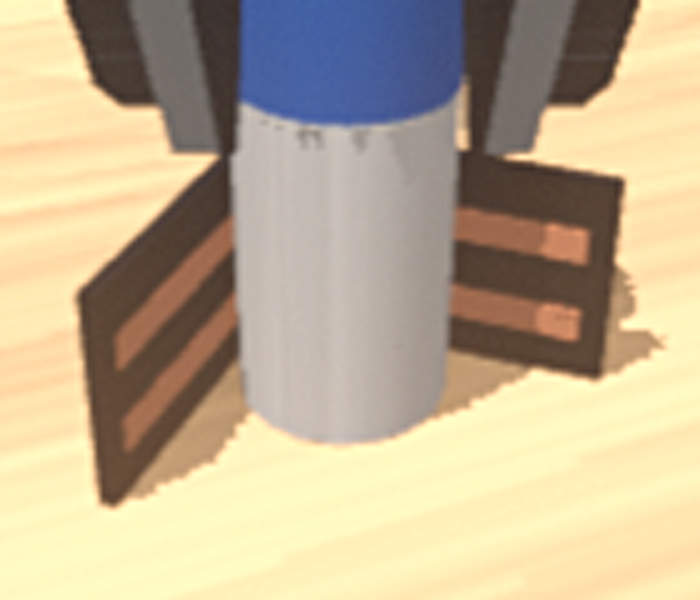

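```bash
cat > meas.py <<'E'
from h import *
from scipy.optimize import least_squares
E4=np.load('E4.npy')
def crop(P):
    q=proj(P,'wrist',E4); return np.c_[(389.5-q[:,0])*5,(269.5-q[:,1])*5]
c=np.array
def model(p):
    R=Rot.from_euler('z',p[2]).as_matrix(); W=lambda L:crop(c(L)/1e3@R.T+[p[0],p[1],0])
    s=p[5:9]
    a=W([(80,0,0),(80,0,50),(0,80,50),(0,80,0),(s[0],0,50),(s[1],0,0),(0,s[2],50),(0,s[3],0)])
    t=np.linspace(0,2*np.pi,721); k=crop(np.c_[p[3]+.023*np.cos(t),p[4]+.023*np.sin(t),0*t])
    return np.r_[a.ravel(),k[:,0].min(),k[:,0].max(),k[:,1].max()]
obs=np.r_[c([(115,503),(95,288),(623,180),(600,377),(232,155),(240,360),(457,152),(448,350)]).ravel(),243,445,441]
r=least_squares(lambda p:model(p)-obs,[.713,0,np.radians(134.5),.679,0,30,30,30,30],x_scale=[.01,.01,.1,.01,.01,10,10,10,10],loss='soft_l1',f_scale=5)
p=r.x;R=Rot.from_euler('z',p[2]).as_matrix()[:2,:2]
print(p.round(4),np.degrees(p[2]),'cap in corner',(R.T@(p[3:5]-p[:2])*1e3).round(1)); print((model(p)-obs).round(1))
E
python3 meas.py
```

```text
[ 7.14400e-01 -1.10000e-03  2.32450e+00  6.79700e-01 -2.80000e-03
  2.06418e+01  2.36213e+01  4.35111e+01  4.40129e+01] 133.18401042357252 cap in corner [22.5 26.5]
[ 2.2 -2.6  0.5  2.3 -1.2  3.3 -2.1  1.9  2.6  2.8 -3.3 -2.6 -0.2  1.3
  0.7 -4.4 -0.2  0.2 -0. ]
```

The fit to the wrist view has residuals under 1 px. It puts the can at (22.5, 26.5) mm in the corner frame, so it touches the right wall but is about 3.5 mm short of the left one. I will nudge it along the right wall with closed fingertips.

```bash
cat > nudge.py <<'E'
from h import *
import sys
phi,a=-30,45
o,z=ori(phi,a,0); u=np.array([np.cos(np.radians(phi)),np.sin(np.radians(phi))]); n=np.array([-u[1],u[0]])
m=np.array([np.cos(np.radians(43)),np.sin(np.radians(43))])
can=np.array([.6797,-.0028])+.0035*m
C=can+.023*np.array([np.cos(np.radians(205)),np.sin(np.radians(205))])
tc=C-.0078*u-.0145*n
big=np.array([.554,-.074])
for k in (-.03,0):
    t=tc+k*m; print('clear',min(np.linalg.norm(t-s*u+w*n-big)-.033 for s in np.linspace(.02,.16,30) for w in np.linspace(-.043,.043,30)))
tz=.020
P=lambda k,h:tcp_for(tc+k*m,h,z)
for k,h in ((-.03,.10),(-.03,tz),(.01,tz)): 
    q=robot.inverse_kinematics(P(k,h),o); print(None if q is None else np.round(q))
if len(sys.argv)>1:
    fingers.gripper_to(0.)
    robot.line_to(tcp_for(tc-.03*m-.03*u,.12,z),o,velocity=.15)
    robot.line_to(P(-.03,.05),velocity=.12); robot.line_to(P(-.03,tz),velocity=.06)
    print('low',robot.current_tool_pos(),P(-.03,tz),robot.current_contact_force().round(2),robot.current_joint_positions().round())
    hit=robot.line_to(P(.012,tz),velocity=.025,f_stop=6)
    print(hit,'k=',((robot.current_tool_pos()-P(0,tz))[:2]@m*1e3).round(1),robot.current_tool_pos(),robot.current_contact_force().round(2),robot.current_time_s())
    s=grab('side','s5');w=grab('top','t5')
    cv2.imwrite('pics/m5.png',np.hstack([cv2.resize(s[160:260,260:360],(400,400),interpolation=3),cv2.resize(w[140:240,270:370],(400,400),interpolation=3)])[:,:,::-1])
E
python3 nudge.py
```

```text
clear -0.010168379223348362
clear 0.018520030630555143
[-27.  20.  14. 124.  86.  25. -33.]
[-28.  31.  16. 126. 111.  25. -62.]
[-30.  33.  16. 121. 101.  24. -54.]
```

```bash
sed -i 's/phi,a=-30,45/phi,a=-36,45/; s/for k in (-.03,0)/for k in (-.015,0)/; s/-\.03\*m-\.03\*u/-.015*m-.04*u/; s/(-\.03,/(-.015,/g' nudge.py; grep -n "015" nudge.py; python3 nudge.py
```

```text
10:for k in (-.015,0):
14:for k,h in ((-.015,.10),(-.015,tz),(.01,tz)): 
18:    robot.line_to(tcp_for(tc-.015*m-.04*u,.12,z),o,velocity=.15)
19:    robot.line_to(P(-.015,.05),velocity=.12); robot.line_to(P(-.015,tz),velocity=.06)
20:    print('low',robot.current_tool_pos(),P(-.015,tz),robot.current_contact_force().round(2),robot.current_joint_positions().round())
clear 0.009586050122179217
clear 0.024350211474461383
[-28.  23.  12. 119.  75.  31. -29.]
[-32.  33.  17. 121.  92.  27. -51.]
[-33.  35.  16. 118.  87.  27. -47.]
```

```bash
python3 nudge.py go
```

```text
clear 0.009586050122179217
clear 0.024350211474461383
[-28.  23.  12. 119.  75.  31. -29.]
[-32.  33.  17. 121.  92.  27. -51.]
[-33.  35.  16. 118.  87.  27. -47.]
low [ 0.62604841 -0.01983784  0.03229263] [ 0.62588609 -0.02044356  0.03202082] [ 0.16  0.92 -0.74] [-30.  33.  14. 121.  92.  28. -51.]
True k= 2.9 [ 0.63871616 -0.0079659   0.03108413] [-0.82 -0.5   1.12] 17.1333
```

View pics/m5.png

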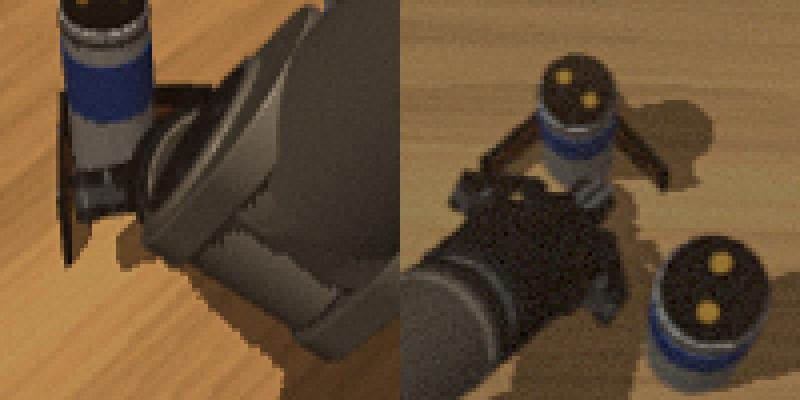

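It moved a couple of mm towards the left wall, then the force rose. I back off and repeat the same wrist view.

```bash
python3 - <<'E'
from h import *
m=np.array([np.cos(np.radians(43)),np.sin(np.radians(43))])
p=robot.current_tool_pos(); robot.line_to(p+np.r_[-.012*m,.002],velocity=.06)
o,z=ori(-36,45,0)
robot.line_to(robot.current_tool_pos()+np.array([-.06,.05,.10]),velocity=.15)
fingers.gripper_to(.28)
o,z=ori(-25,50,0); robot.line_to([.5525,.0559,.142],o,velocity=.15); robot.pause(.1)
E4=ext('wrist',Ttool()); w=grab('wrist','w6'); np.save('E4.npy',E4); print(robot.current_time_s(),robot.current_tool_pos())
cv2.imwrite('pics/w6c.png',cv2.convertScaleAbs(cv2.resize(w[150:270,250:390][::-1,::-1,::-1],(700,600),interpolation=cv2.INTER_CUBIC),alpha=1.3))
E
```

```text
19.4917 [0.55264118 0.05600313 0.14151785]
```

View pics/w6c.png

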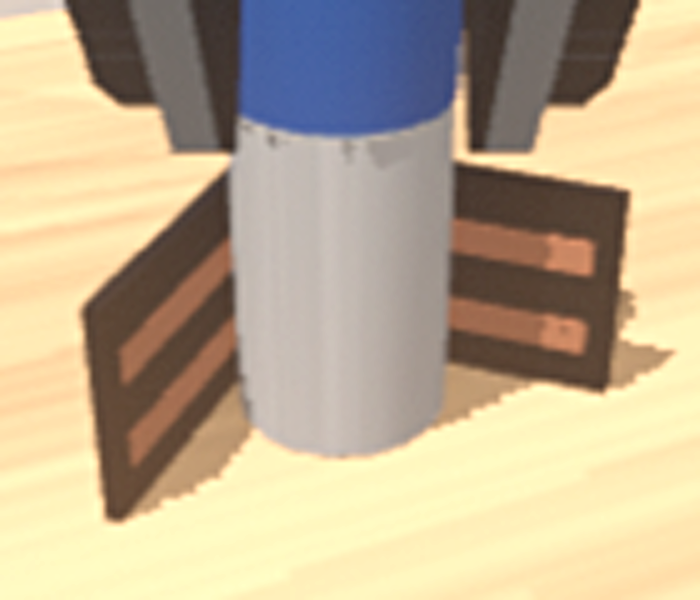

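```bash
sed -i 's/^obs=.*/obs=np.r_[c([(121,518),(99,303),(628,190),(605,389),(230,172),(243,375),(455,163),(448,360)]).ravel(),243.5,442,457]/' meas.py; python3 meas.py
```

```text
[ 7.14900e-01 -8.00000e-04  2.32980e+00  6.80000e-01 -1.10000e-03
  2.26138e+01  2.38499e+01  4.24203e+01  4.28239e+01] 133.48630147961964 cap in corner [23.8 25.5]
[ 1.9 -2.5  1.2  0.6 -3.1  3.5 -1.9  1.4  3.7  4.  -2.3 -1.9 -0.3  1.8
  0.4 -2.1 -2.3  2.3 -0.4]
```

The estimate is now (23.8, 25.5), inside the window but with about 1.5 mm of uncertainty. I repeat the nudge once with a slightly firmer stop and see whether it advances.

```bash
sed -i 's/f_stop=6/f_stop=9/; s/P(.012,tz),velocity=.025/P(.016,tz),velocity=.02/' nudge.py; python3 nudge.py go; python3 - <<'E'
from h import *
m=np.array([np.cos(np.radians(43)),np.sin(np.radians(43))])
a=cv2.imread('pics/t3.png')[130:200,290:340].astype(int)
for f in ('t4','t5'):  # can top shift by phase correlation, patch around the can top
    pass
p=robot.current_tool_pos(); robot.line_to(p+np.r_[-.012*m,.002],velocity=.06)
robot.line_to(robot.current_tool_pos()+np.array([-.06,.05,.10]),velocity=.15)
E4=ext('wrist',Ttool())
w=grab('top','t7')
def patch(f,b): return np.float32(cv2.cvtColor(cv2.imread(f'pics/{f}.png'),cv2.COLOR_BGR2GRAY)[b[1]:b[3],b[0]:b[2]])
for f0,f1 in (('t4','t5'),('t4','t7'),('t5','t7')):
    t=patch(f0,(304,152,326,172)); I=patch(f1,(298,146,332,178))
    up=lambda x:cv2.resize(x,None,fx=8,fy=8,interpolation=cv2.INTER_CUBIC)
    r=cv2.matchTemplate(up(I),up(t),cv2.TM_CCOEFF_NORMED); _,v,_,l=cv2.minMaxLoc(r); d=np.array(l)/8-6
    q=onz((315+d[0],161.75+d[1]),.145,'top')-onz((315,161.75),.145,'top'); print(f0,f1,d,(q[:2]*1e3).round(1),round(v,3))
print(robot.current_time_s())
E
```

```text
clear 0.009586050122179217
clear 0.024350211474461383
[-29.  23.  13. 119.  75.  31. -29.]
[-33.  33.  18. 121.  92.  26. -52.]
[-33.  35.  17. 118.  87.  27. -47.]
low [ 0.62605056 -0.01983413  0.03231142] [ 0.62588609 -0.02044356  0.03202082] [-0.71  1.53 -0.31] [-30.  33.  15. 121.  92.  28. -51.]
True k= 4.5 [ 0.63989221 -0.00681952  0.03079643] [-1.5  -0.32  1.06] 22.9833
t4 t5 [-0.875 -1.   ] [2.3 2.1] 0.973
t4 t7 [-0.875 -1.   ] [2.3 2.1] 0.975
t5 t7 [0. 0.] [0. 0.] 0.99
24.475
```

The second push at 9 N moved it 0.0 mm. The total shift along the right wall is 3.1 mm by the top camera, so it is seated against both walls. Next is the button.

```bash
python3 - <<'E'
from h import *
B=np.array([.5355,.3087])
p=robot.current_tool_pos(); robot.line_to(p+np.array([-.05,.05,.10]),velocity=.25)
fingers.gripper_to(0.)
o,z=ori(30,89.9,0)
q=robot.inverse_kinematics([*B,.15],o); print(None if q is None else np.round(q))
robot.move_to([*B,.15],o)
E4=ext('wrist',Ttool()); w=grab('wrist','w8')
print(recognise('test_button_top','wrist'))
hsv=cv2.cvtColor(w,cv2.COLOR_RGB2HSV); M=((hsv[...,0]<8)|(hsv[...,0]>172))&(hsv[...,1]>150)&(hsv[...,2]>80)
n,_,st,ce=cv2.connectedComponentsWithStats(M.astype(np.uint8)); 
for i in np.argsort(-st[1:,4])[:3]+1: print(st[i],ce[i],[onz(ce[i],h,'wrist',E4).round(4) for h in (.055,.06)])
print(proj([[*B,.057]],'wrist',E4),robot.current_tool_pos(),robot.current_time_s())
E
```

```text
[-29.  30.  -4.  84.   2.  67.  87.]
[{'rect': [321.4, 209.2, 35.2, 36.4], 'p': 0.65}]
[304 192  35  35 958] [321.35281837 209.54488518] [array([0.5367, 0.3106, 0.055 ]), array([0.5352, 0.3097, 0.06  ])]
[[320.01153991 207.91339563]] [0.5352239  0.30842218 0.1500153 ] 27.0167
```

```bash
python3 - <<'E'
from h import *
robot.line_to([.536,.310,.090],velocity=.12)
hit=robot.line_to([.536,.310,.055],velocity=.025,f_stop=10)
print(hit,robot.current_tool_pos(),robot.current_contact_force().round(2)); robot.pause(.15)
print(robot.current_tool_pos(),robot.current_contact_force().round(2))
s=grab('side','s9')
cv2.imwrite('pics/s9c.png',cv2.resize(s[290:390,165:285],(720,600),interpolation=3)[:,:,::-1]);print(robot.current_time_s())
E
```

```text
True [0.5361145  0.31005806 0.07336874] [-0.44 -1.48  4.09]
[0.53609437 0.31005065 0.07320402] [ 0.11 -0.02  5.61]
28.6667
```

View pics/s9c.png

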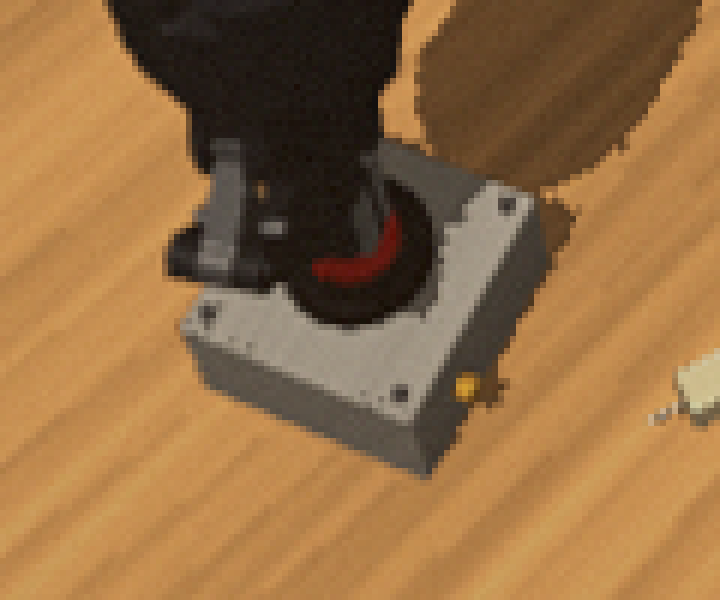

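```bash
python3 - <<'E'
from h import *
for i in range(4):
    p=robot.current_tool_pos(); hit=robot.line_to([.536,.310,p[2]-.0015],velocity=.01,f_stop=14); robot.pause(.15)
    F=robot.current_contact_force()[2]; print(hit,robot.current_tool_pos()[2].round(4),F.round(2))
    if hit or F>14: break
robot.line_to([.536,.310,.17],velocity=.12); robot.pause(.3)
print(robot.current_tool_pos(),robot.current_contact_force().round(2),robot.current_time_s())
# can & neighbours check
w=grab('top','t10'); s=grab('side','s10')
def patch(f,b): return np.float32(cv2.cvtColor(cv2.imread(f'pics/{f}.png'),cv2.COLOR_BGR2GRAY)[b[1]:b[3],b[0]:b[2]])
for n,f0,c in (('can','t7',(315,161)),('resA','top0',(213,268)),('resB','top0',(402,278)),('trans','top0',(424,235)),('toggle','top0',(248,158)),('big','top0',(348,213))):
    t=patch(f0,(c[0]-11,c[1]-10,c[0]+11,c[1]+10)); I=patch('t10',(c[0]-17,c[1]-16,c[0]+17,c[1]+16))
    up=lambda x:cv2.resize(x,None,fx=8,fy=8,interpolation=cv2.INTER_CUBIC)
    _,v,_,l=cv2.minMaxLoc(cv2.matchTemplate(up(I),up(t),cv2.TM_CCOEFF_NORMED)); print(n,np.array(l)/8-6,round(v,3))
cv2.imwrite('pics/f.png',np.hstack([cv2.resize(s[140:380,170:370],(400,480)),cv2.resize(w[140:260,270:370],(400,480),interpolation=3)])[:,:,::-1])
E
```

```text
False 0.0731 8.38
False 0.0732 9.52
False 0.0731 9.3
False 0.0732 9.64
[0.5357139  0.30984905 0.16934594] [-0.23 -0.3   0.07] 31.5333
can [0. 0.] 0.992
resA [0. 0.] 0.988
resB [0. 0.] 0.981
trans [ 0.    -0.125] 0.895
toggle [0. 0.] 0.988
big [0. 0.] 0.972
```

View pics/f.png

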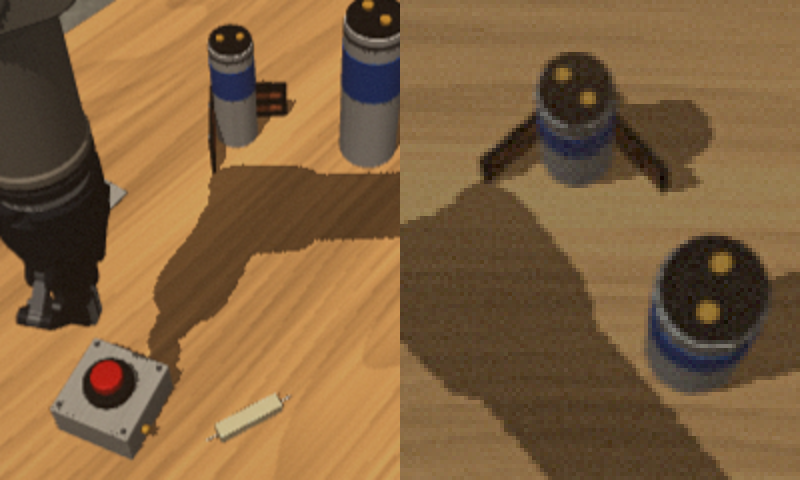

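The button is up, the can is home and nothing else has moved. I use the spare time to confirm the travel of the press with a second measured one.

```bash
python3 - <<'E'
from h import *
robot.line_to([.536,.310,.083],velocity=.12)
for zc in np.arange(.082,.0715,-.001):
    robot.line_to([.536,.310,zc],velocity=.02,f_stop=14); robot.pause(.12)
    print(robot.current_tool_pos()[2].round(4),robot.current_contact_force()[2].round(2))
robot.line_to([.536,.310,.17],velocity=.12); robot.pause(.3)
print(robot.current_tool_pos(),robot.current_contact_force().round(2),robot.current_time_s())
E
```

```text
0.0824 0.57
0.0809 0.35
0.0799 0.11
0.0792 0.45
0.0782 0.62
0.0772 2.08
0.0762 3.75
0.0752 3.34
0.0742 4.32
0.0732 4.82
0.0731 8.35
[0.53573871 0.30984407 0.16939447] [-0.22  0.48  0.42] 37.8083
```

The force rises from about z = 0.079 to a hard stop at 0.0731, where it reads about 5 N. That is the full 6 mm travel within measurement error. I hand in.

```bash
python3 -c "
from h import *
workorder.close_job(); print(robot.current_time_s())"
```

```text
the job is handed in; nothing more can be done
the job is handed in; nothing more can be done
```

The capacitor is standing in the corner against both walls. The red button was pressed fully after that and came back up. I handed the job in at about 38 s of the 53 s allowed, and it reports no verdict.

**Pushing the capacitor:** I pushed the smaller can low down with the fingers slightly open as a cradle. The first push ended against the right wall but about 3.5 mm short of the left one, at (22.5, 26.5) mm in the corner frame. A nudge with closed fingertips moved it 3.1 mm along the right wall. A second, firmer push, set to stop at 9 N, moved it no further.

**Capacitor check:** The last wrist-camera fit gave (23.8, 25.5) mm, which disagrees slightly with the contact evidence of about (23, 23). That is within the roughly 1.5 mm camera uncertainty, and both are inside the tolerance.

**Button check:** I pressed it twice; the second press was only to confirm the travel. The force built over about 6 mm to a hard stop at about 5 N. The side view after the first press showed it up again. I took no picture after the second press, only lifted the tool clear.

**Everything else:** A top-camera comparison before the second press showed no visible shift in the resistors, toggle and large look-alike can, and none over 0.2 pixel in the transformer, though its match was weaker. The force reading at the end was close to zero, with the tool clear of everything.

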